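# Set the hold-down stop screw to a setting block

### The arm

A 6-joint arm with a two-finger parallel gripper is mounted at the origin on the work surface. World frame = base frame: x ahead of the robot, y to its left, z up, the work surface at z = 0. Lengths are in mm, angles in rad, forces in N, time in s.
With the tool pointing down it reaches from about 300 to 775 mm from the base axis. Payload 14.6 kg.
Tool frame: the origin (TCP) lies between the finger pads; the fingertips stand 25 mm ahead of it and the grasp point (between the pads) lies 6 mm ahead of it; z points along the fingers, y is the line along which they close (so a half turn about z gives the same grasp; the last joint's range is limited). The gripper opens to 94 mm and grips with 3 to 60 N. Pads are 16 mm wide; open, the fingers measure 119 mm over their backs; the gripper's body (75 mm by 177 mm) begins 78 mm behind the grasp point.
Start: joints at [1.176, 0.3, 1.521, -0, 1.321, -0.067], TCP at [177.076, 520.705, 230.446] pointing down, gripper open.
Joint ranges: [-3.03, 3.03], [-0.79, 2.21], [0.23, 2.52], [-1.04, 4.18], [0, 3.07], [-2.55, 2.55]. Speed limits (rad/s): [2.22, 2.22, 2.57, 3.14, 3.14, 3.14].

### API

Orientations are given as [roll, pitch, yaw] about the fixed x, y, z axes, in that order (R = Rz(yaw) Ry(pitch) Rx(roll)).
In Python, from cell import manip gives the robot as it stands. The module is installed in compiled form; this text tells all that it offers.
- The arm moves only by the tool step_arm, never from a script. Its argument "series" is one flat list of numbers, 5 for each row, row after row: the shift along the world's x, y, z in mm, then the turn about the world's z in rad, then the closure, from 0 (fully open) to 1 (shut). In form: [dx, dy, dz, spin, jaw, dx, dy, dz, spin, jaw, ...]. A call has 1 to 20 rows; each row shifts and turns the commanded pose from where the row before left it; what a row does not reach is not made up. A row lasts 1/8 s, in which the tool goes at most 62.5 mm and 10.7 degrees, less where a joint would pass 70% of its speed; a pose out of reach is approached as far as the arm can. A call is refused whole if a number of a shift passes 62.5 or a number of a turn 0.188, either way. A call with a gripper value outside its range is refused whole. The fingers move at their own pace and stop on an object; "squeeze" is the grip in N (left out, the last holds). Time passes only in rows, so rows that do not move let the fingers close. It gives the time, the measured TCP pose, the force, the opening and the grip force at its end, in the units of the state.
- manip.read_state(): the state, without advancing time (a new reading comes with each control period).
- manip.camera(name): name is "scene" or "top"; returns (picture, depth): 400x640x3 uint8, blue, green, red; 400x640 float32, mm along the optical axis (not along the pixel's ray), 0 where there is no reading.
- manip.camera_info(name): a dict with "fovy" (degrees; the focal length in pixels is half the picture's height over the tangent of half this angle, whatever the lens; pixels are square), "cx", "cy" (the principal point, pixels), "eye" and "orientation" of the camera in the world. Camera axes: x right, y down, z forward; pixel columns grow to the right and rows downward; lengths in mm; the calibration is good to about 2 mm. A picture is of the moment at which its call begins. camera_info takes no time and is no camera call.
- manip.sign_off(): hands the job in; it is judged then, once.
The state is a dict: "clock": time; "joints": joint angles; "qd": joint speeds; "effort": joint torques, N m; "eef_pos": TCP position; "eef_rot": TCP orientation; "wrist_force": force on the tool from outside, world axes, zero at the start; "moment": the same for the moment, N m; "finger_gap": finger opening in mm; "finger_force": force on a finger pad.
Only numpy, scipy, OpenCV 4.12 (cv2) and the standard library are available. Lean on these libraries where they do the work, as an engineer would, in place of code of your own. Each camera call takes 0.05 s, during which the arm holds its last target. There are 200 camera calls.

### The job

Wind the hold-down stop screw down with the crank driver on its head until the setting block lying beneath it just drags under the sprung foot, lightly and not jammed. Then draw the block along the bed by its long free end, out from under the foot with the foot rubbing on it, and leave it lying flat on the bed clear of the foot, with the screw as set. Leave the other things on the bench alone.

Things in the scene. Friction and masses are not known exactly. Their poses are not given: they have to be found in the camera images.
- guide: Bar guide fixed to the bench: steel bed, top 16 mm above the bench, from y -300 to +105 and x -75 to +50 mm; 6 mm high fence strip along it at x -25 to -17; grey column at x -76 to -28, |y| < 37, whose arm (77 to 103 mm above the bench) reaches over the bed and carries the upright stop screw. Origin: on the bench, right below the screw's axis; z up, y along the bed.
- stop_screw (a joint): Turning of the stop screw and its crank driver, rad: 0 highest, 22 lowest; grows clockwise seen from above, which lowers screw, crank and foot by 4 mm a turn. Stays where it is left; about 1 N at the grip turns it. At 0 the free foot's underside is 34 mm above the bed's top.
- crank_grip (a point): Middle of the crank driver's black upright grip (23 mm thick, 56 mm tall, 28 mm up and down from here), 60 mm from the screw's axis; it spins on its pin. The crank's arm lies 31 mm below this point. The grip can be pushed round all the way, nothing else stands at its height. A ball catch holds the driver on the screw's square head; it stays on.
- foot: Round black rubber foot at the screw's lower end, 22 mm in diameter; origin at the centre of its underside. It does not turn. It is sprung: it can be pushed up 5 mm into the screw at 1.5 N per mm, from about 0.5 N; beyond that it is solid. The block just drags when the foot is pressed up by 0.5 to 4 mm, best 2 mm.
- setting_block: Setting block: plain aluminium bar 30 x 220 x 25 mm high, 0.3 to 0.6 kg, flat on the bed along the fence, under the foot at the start. Origin at the centre of its underside, y along it, as the bed's. Its long free end is the one at the bed's -y; there, within 30 mm of the end, it can be gripped from above across its width, clear of the crank.
- short_parallel: Bystander: steel bar 25 x 95 x 12 mm on the bench, origin at the centre of its underside.
- wrench: Bystander: open wrench 170 mm long, lying on the bench.
- spare_nut: Bystander: round steel nut, 28 mm across, 12 mm high, on the bed's +y end.
- hammer: Bystander: hammer 280 mm long, lying on the bench.
- spray_can: Bystander: spray can, 53 mm in diameter, 190 mm tall, standing.
- rammer: Bystander: turned wooden hand rammer, 64 mm in diameter, 175 mm tall, standing.
- core_pattern: Bystander: small turned wooden pattern, 64 mm in diameter, 53 mm tall.
- tin: Bystander: open steel tin, 68 mm in diameter, 75 mm tall.

How it is judged:
By the outcome, as a careful person would: the job done as asked, in the order asked, and still so for the second after the job is handed in, with the robot touching nothing.
It also fails if it takes over 72 s, if anything falls off the work surface, if the arm or the gripper's body presses on something with over 40 N, if the wrist force passes 120 N, or if a joint passes its speed limit or range.

## Working session

There is one attempt and no reset: what is moved stays moved. The work goes in short steps, Python scripts to look and compute and a tool call to move; the robot and the scene stay as the last step left them, time stands still between calls to the robot, and variables do not carry over. Pictures are saved under pics/ and viewed, at most 10 in all, crops included, and the job is handed in when it is done.

Besides the shell and the picture viewer there is one more tool, called after "Request:" in YAML: its name, and indented under it one key for each argument. step_arm: Moves the arm, as the interface text tells. Its arguments: {"type":"object","properties":{"series":{"type":"array"},"squeeze":{"type":"number"}},"required":["series"]}

```bash
mkdir -p pics; cat > h.py <<'E'
import numpy as np, cv2
from cell import manip
from scipy.spatial.transform import Rotation as R
def cloud(name):
    im,d=manip.camera(name); i=manip.camera_info(name)
    o=np.array(i["orientation"],float)
    M=o if o.shape==(3,3) else R.from_euler('xyz',o).as_matrix()
    f=200/np.tan(np.radians(i["fovy"])/2)
    v,u=np.mgrid[0:400,0:640]
    P=np.stack([(u-i["cx"])/f*d,(v-i["cy"])/f*d,d],-1)@M.T+np.array(i["eye"])
    P[d==0]=np.nan
    return im,P
E
python3 - <<'E'
from h import *
for n in("scene","top"):
    print(manip.camera_info(n))
    im,P=cloud(n); cv2.imwrite(f"pics/{n}0.png",im); np.save(n+"0.npy",P)
print(manip.read_state())
E
```

```text
{'fovy': 43.48321728352237, 'cx': 316.4944101732606, 'cy': 193.1115036125018, 'eye': array([1449.77055308, -549.76591739,  905.7683889 ]), 'orientation': array([-2.22356675,  0.00821702,  1.02317272])}
{'fovy': 55.967988233381945, 'cx': 323.9247045086437, 'cy': 202.18747968973787, 'eye': array([ 379.02494684,   -1.49105201, 1136.21243698]), 'orientation': array([-2.97235256, -0.02446815, -1.56538795])}
{'clock': 0.1, 'joints': array([ 1.17641592e+00,  3.00433809e-01,  1.52150493e+00, -2.18560586e-05,
        1.32069581e+00, -6.66396824e-02]), 'qd': array([ 0.00123591, -0.00047448, -0.00197803,  0.0008608 ,  0.00163981,
       -0.00064566]), 'effort': array([ 1.60379313e-03, -5.32646263e+01, -3.53284979e+01,  7.09694345e-02,
        2.35309219e-02, -3.31524939e-05]), 'eef_pos': array([176.99756318, 520.52642529, 229.93898179]), 'eef_rot': array([-3.14055166e+00, -4.82570044e-05,  2.81385733e+00]), 'wrist_force': array([ 0.43558163,  0.2839061 , -0.00590772]), 'moment': array([-0.05266648, -0.00272183, -0.03186474]), 'finger_force': 0.0, 'finger_gap': 94.22193607150476}
```

View pics/scene0.png

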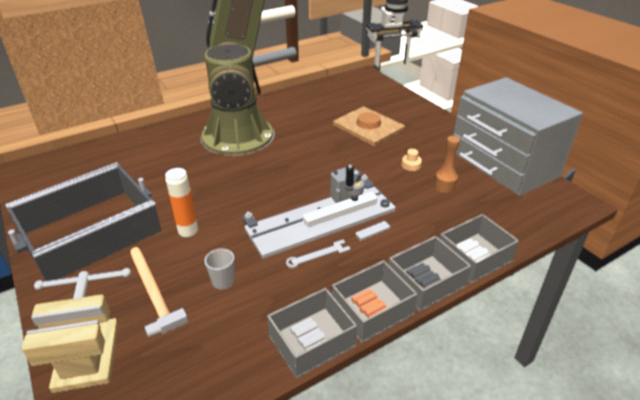

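View pics/top0.png

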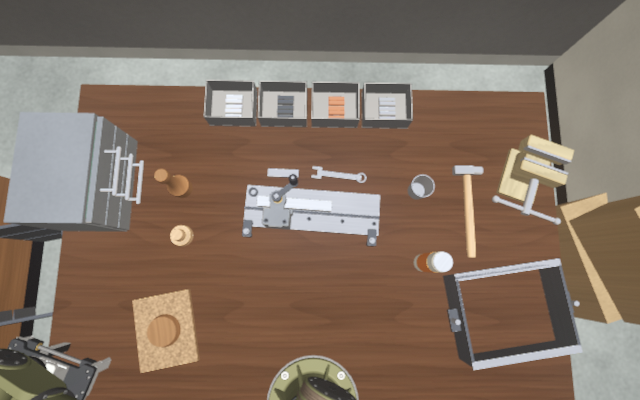

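The pictures show the bed at about columns 245–380, rows 186–235 (top view), with its -y end to the right. The column is near (276,215), the crank grip near (293,180), and the block's bright bar runs along row ~203 to column 331. Next I'll measure these.

```bash
python3 - <<'E'
from h import *
P=np.load("top0.npy"); im=cv2.imread("pics/top0.png")
S=P[175:245,235:390]; z=S[...,2]
def rect(m,n,S=S):
    p=S[m][:,:2].astype(np.float32); print(n,len(p),cv2.minAreaRect(p), "zmed",np.nanmedian(S[m][:,2])); return p
p=rect((z>11)&(z<20),"bed")
m=(z>36)&(z<46); n,l=cv2.connectedComponents(m.astype(np.uint8))
for k in range(1,n):
    if (l==k).sum()>40: rect(l==k,"block%d"%k); print(np.argwhere(l==k).mean(0)[::-1]+[235,175])
for lo,hi in((70,110),(110,130),(130,150),(150,175),(175,260)):
    m=(z>lo)&(z<hi)
    if m.sum()>3: rect(m,f"z{lo}-{hi}"); print(S[m].mean(0))
Q=np.load("scene0.npy")[150:230,320:390]
for lo,hi in((110,130),(130,150),(150,175),(175,260)):
    m=(Q[...,2]>lo)&(Q[...,2]<hi)
    if m.sum()>3: rect(m,f"scene z{lo}-{hi}",Q); print(Q[m].mean(0))
m=np.zeros((70,155));
cv2.imwrite("pics/topc.png",cv2.resize(im[165:245,230:390],None,fx=5,fy=5,interpolation=cv2.INTER_CUBIC))
s=cv2.imread("pics/scene0.png")
cv2.imwrite("pics/scc.png",cv2.resize(s[155:255,240:400],None,fx=5,fy=5,interpolation=cv2.INTER_CUBIC))
E
```

```text
bed 3484 ((556.4111328125, 8.759765625), (405.946044921875, 203.64031982421875), 86.94886016845703) zmed 15.917541186158019
block1 125 ((568.154296875, 152.3622589111328), (37.38705062866211, 29.85934066772461), 85.8678970336914) zmed 41.116361813460344
[262.576 201.   ]
block2 460 ((559.57470703125, 21.273189544677734), (137.44549560546875, 30.700756072998047), 86.32373046875) zmed 40.8150232086216
[307.6173913  204.33043478]
z70-110 681 ((537.2863159179688, 108.26422119140625), (82.59346008300781, 103.10853576660156), 89.61441040039062) zmed 102.73892922133518
[522.76725686 106.40232838 101.31925287]
z110-130 28 ((552.1547241210938, 93.82958221435547), (56.41897201538086, 121.11872100830078), 72.56905364990234) zmed 116.73493326567649
[543.42355591  97.92491887 119.70814517]
z130-150 168 ((584.374267578125, 84.57215118408203), (25.59280776977539, 81.432373046875), 41.08781051635742) zmed 135.82070693786665
[576.29489764  90.93630709 135.99276447]
z150-175 20 ((596.780517578125, 57.11964797973633), (8.393473625183105, 21.943830490112305), 14.453824043273926) zmed 162.67902339796478

[... 249 characters left out ...]
837890625, 86.16177368164062), (55.20556640625, 114.47433471679688), 73.11946868896484) zmed 125.28680716180315
[586.65747707  86.08640123 122.84535431]
scene z130-150 111 ((588.0263671875, 80.31460571289062), (21.340160369873047, 88.9922103881836), 36.58269119262695) zmed 136.30334748109703
[592.72927331  76.79340186 137.27132143]
scene z150-175 68 ((611.1895141601562, 50.67152404785156), (20.572147369384766, 15.424336433410645), 52.635704040527344) zmed 162.5491785877843
[611.23827801  51.35871954 162.2747459 ]
scene z175-260 78 ((607.1898193359375, 54.58650588989258), (18.113765716552734, 21.263090133666992), 9.7691011428833) zmed 189.7023848331918
[609.62339474  52.72769001 188.03376485]
```

View pics/topc.png

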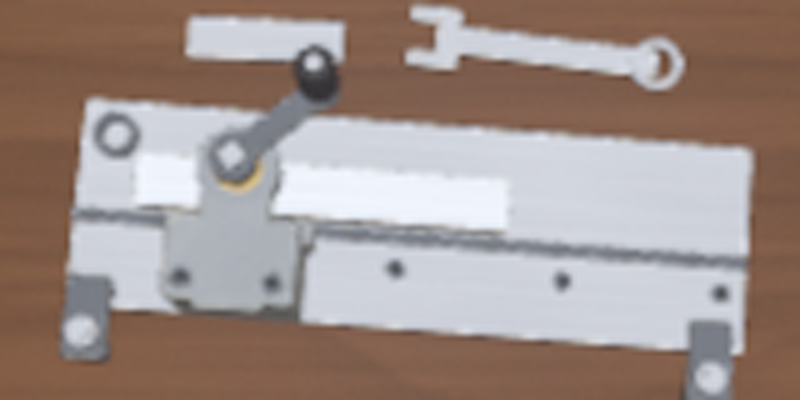

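View pics/scc.png

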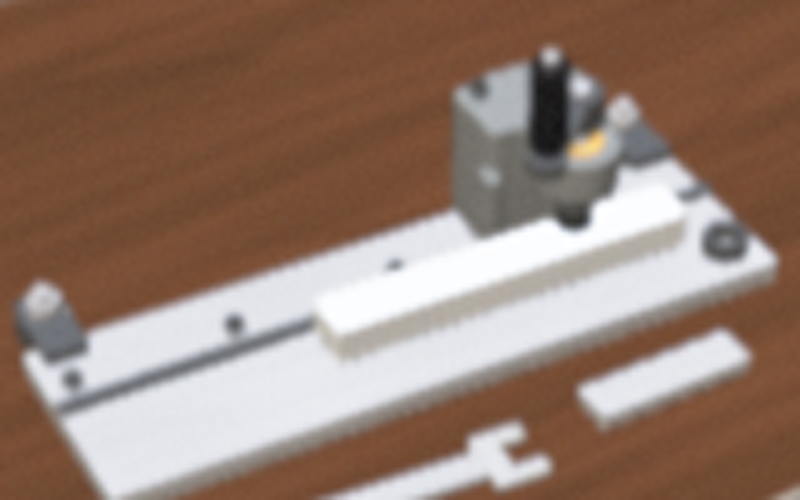

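```bash
cat >> h.py <<'E'
def proj(name,p):
    i=manip.camera_info(name); M=R.from_euler('xyz',i["orientation"]).as_matrix()
    f=200/np.tan(np.radians(i["fovy"])/2)
    c=(np.atleast_2d(p)-i["eye"])@M
    return np.c_[c[:,0]/c[:,2]*f+i["cx"],c[:,1]/c[:,2]*f+i["cy"]]
def ray(name,uv,z):
    i=manip.camera_info(name); M=R.from_euler('xyz',i["orientation"]).as_matrix()
    f=200/np.tan(np.radians(i["fovy"])/2)
    d=M@np.array([(uv[0]-i["cx"])/f,(uv[1]-i["cy"])/f,1]); return i["eye"]+d*(z-i["eye"][2])/d[2]
E
python3 - <<'E'
from h import *
c=[(88,98),(752,148),(742,352),(70,308)]
for a in c: print("corner",ray("top",(230+a[0]/5-.4,165+a[1]/5-.4),16).round(1))
print("hub",[ray("top",(276,195.6),z).round(1) for z in(130,140,150)])
P=np.load("top0.npy");print("hubz",P[192:200,272:280,2].round(0))
fr=[];D=[]
for k in range(8):
    im,Q=cloud("scene"); fr.append(im.astype(float)); D.append(Q)
a=np.mean(fr,0); D=np.nanmedian(D,0); np.save("sc1.npy",D); np.save("im1.npy",a)
g=a.mean(2)
print("z rows190-204 cols 348-360"); print(D[190:205,348:361,2].round(0).astype(int)); print(g[190:205,348:361].round(0).astype(int))
E
```

```text
corner [623.7 204.9  16. ]
corner [ 596.9 -198.4   16. ]
corner [ 472.8 -189.9   16. ]
corner [496.  210.5  16. ]
hub [array([568. , 104.9, 130. ]), array([566.1, 103.9, 140. ]), array([564.3, 102.8, 150. ])]
hubz [[102. 135. 138. 132. 133. 137. 137. 135.]
 [141. 137. 136. 138. 136. 136. 138. 139.]
 [140. 138. 136. 137. 140. 134. 137. 134.]
 [135. 135. 140. 142. 140. 141. 138. 140.]
 [135. 140. 140. 139. 139. 142. 141. 137.]
 [134.  nan 136. 140. 141. 139. 134. 137.]
 [136. 137. 140. 141. 137. 136. 136. 135.]
 [134. 133. 134. 136. 133. 139. 137. 137.]]
z rows190-204 cols 348-360
[[130 130 130 130 129  96  97  96  98  97  97  97  95]
 [127 127 126  93  93  93  94  94  94  93  94  91  91]
 [ 83  85  87  89  89  91  90  90  90  91  90  89  89]
 [ 81  82  84  85  85  87  87  87  88  89  85  86  84]
 [ 47  79  80  82  81  84  84  83  84  83  84  83  81]
 [ 44  43  41  77  79  80  79  81  80  81  78  79  34]
 [ 41  39  39  60  65  66  66  67  65  65  61  40  40]
 [ 36  36  34  53  61  62  63  63  63  64  54  41  40]
 [ 33  32  32  53  55  58  60  60  59  54  53  43  41]
 [ 32  28  41  53  
[... 489 characters left out ...]
5 117 119 119 118 115 114 112 107 103 104]
 [104 107 108 109 114 116 114 111 109 108 111 127 149]
 [104 105 102  98 100 103 100  98  95 103 136 185 223]
 [104 104  97  86  82  83  83  80  78 102 172 237 252]
 [109 111 102  81  68  71  74  70  67 104 194 250 255]
 [150 157 143 101  64  61  63  61  61 102 198 252 254]
 [225 231 217 162  98  64  57  57  69 121 211 251 253]
 [252 254 251 230 169 126 108 109 133 183 237 252 253]
 [254 254 254 251 236 216 197 199 222 240 251 253 253]
 [253 253 253 253 252 251 247 247 251 253 253 253 252]
 [253 253 253 253 253 253 253 252 253 252 249 244 238]
 [253 253 253 253 253 253 252 249 244 240 226 210 199]]<stdin>:9: RuntimeWarning: All-NaN slice encountered
```

```bash
python3 - <<'E'
from h import *
O=np.array([566,103.5]); t=np.linspace(0,2*np.pi,73)
for z in(41,44,46,48,50,52):
    uv=proj("scene",np.c_[O[0]+11*np.cos(t),O[1]+11*np.sin(t),0*t+z]); print(z,"bottom row",uv[:,1].max().round(2),"cols",uv[:,0].min().round(1),uv[:,0].max().round(1))
# check calibration: block -y end top corners
ey=np.array([.063,.998]);ex=np.array([.998,-.063]); C=np.array([564,62.])
for s in(-15,15):
    p=C-110*ey+s*ex; print(proj("scene",[[*p,41]]),proj("top",[[*p,41]]))
D=np.load("sc1.npy"); m=(D[...,2]>44)&(D[...,2]<62);m[:194]=0;m[203:]=0;m[:,:350]=0;m[:,362:]=0
print(D[m].mean(0),D[m].min(0)); q=D[198:204,364:372].reshape(-1,3);print("block top z",np.nanmedian(q[:,2]))
E
```

```text
41 bottom row 203.28 cols 350.2 358.1
44 bottom row 202.43 cols 350.2 358.2
46 bottom row 201.87 cols 350.2 358.2
48 bottom row 201.3 cols 350.3 358.2
50 bottom row 200.73 cols 350.3 358.3
52 bottom row 200.16 cols 350.3 358.3
[[303.07583443 214.4860058 ]] [[330.52190592 210.37761544]]
[[308.13977844 220.88152267]] [[331.18551946 200.36485229]]
[572.35381321  99.31528606  53.57593751] [559.91196772  91.82221457  46.88449049]
block top z 39.75250290565131
```

The points agree with the given sizes:
- **Screw axis:** about (566, 103.5), with the bed's yaw about -0.063.
- **Grip:** about (603.5, 57.5), which is 59 mm from the axis where 60 is expected.
- **Foot underside:** z about 50, so the screw is near 0. The block top is at 41, so I need about 11 mm down, or 2.75 turns.

I'll go above the grip with the fingers closing along the bed's x, so the same orientation serves for the block later.

Request:
step_arm:
  series: [30.5,-33,0,-0.093,0,30.5,-33,0,-0.093,0,30.5,-33,0,-0.093,0,30.5,-33,0,-0.093,0,30.5,-33,0,-0.093,0,30.5,-33,0,-0.093,0,30.5,-33,0,-0.093,0,30.5,-33,0,-0.093,0,30.5,-33,0,-0.093,0,30.5,-33,0,-0.093,0,30.5,-33,0,-0.093,0,30.5,-33,0,-0.093,0,30.5,-33,0,-0.093,0,30.5,-33,0,-0.093,0,0,0,0,0,0,0,0,0,0,0]

```text
clock: 2.5
eef_pos: [603.7, 59.0, 230.2]
eef_rot: [-3.141, -0.0, 1.513]
wrist_force: [0.8, -0.3, -0.9]
finger_gap: 94.1
finger_force: 0.0
```

Request:
step_arm:
  series: [0,-1.5,-18,0,0,0,0,-18,0,0,0,0,-18,0,0,0,0,0,0,0.5,0,0,0,0,0.8,0,0,0,0,1,0,0,0,0,1,0,0,0,0,1,0,0,0,0,1]
  squeeze: 12

```text
clock: 3.62
eef_pos: [604.1, 57.2, 176.5]
eef_rot: [3.141, -0.0, 1.512]
wrist_force: [-0.0, -0.6, -0.5]
finger_gap: 37.6
finger_force: 0.0
```

```bash
python3 - <<'E'
from h import *
im,P=cloud("scene"); cv2.imwrite("pics/g.png",cv2.resize(im[120:240,270:430],None,fx=5,fy=5,interpolation=cv2.INTER_CUBIC))
s=manip.read_state();print({k:s[k] for k in("clock","eef_pos","wrist_force","finger_gap","finger_force")})
E
```

```text
{'clock': 3.675, 'eef_pos': array([604.08673275,  57.2073643 , 176.47743359]), 'wrist_force': array([0.31666219, 0.22716843, 0.19508987]), 'finger_gap': 33.0791373315591, 'finger_force': 0.0}
```

View pics/g.png

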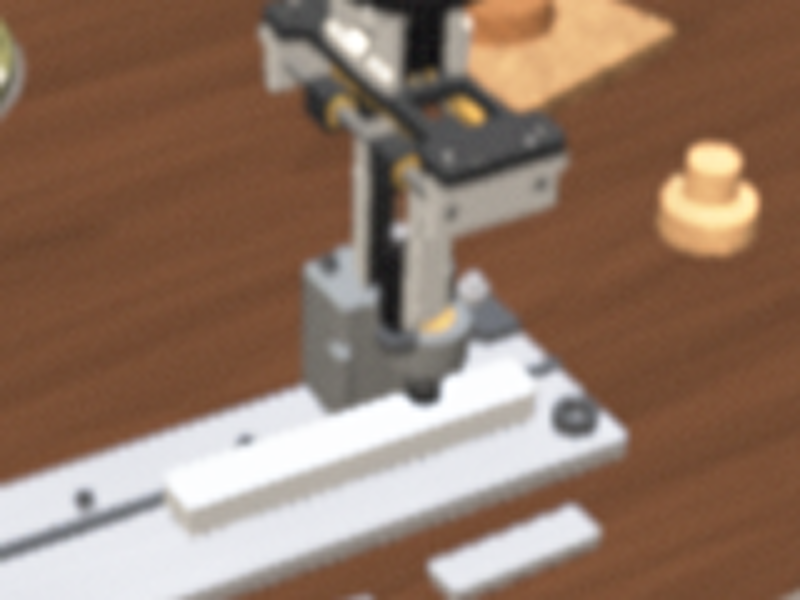

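The picture shows the black grip at about (395,260), between the two fingers as they close, with nothing touched wrongly. I'll finish closing.

Request:
step_arm:
  series: [0,0,0,0,1,0,0,0,0,1,0,0,0,0,1,0,0,0,0,1,0,0,0,0,1]

```text
clock: 4.3
eef_pos: [604.1, 57.2, 176.4]
eef_rot: [3.142, 0.0, 1.512]
wrist_force: [1.0, -0.4, 1.0]
finger_gap: 21.8
finger_force: 12.0
```

Request:
step_arm:
  series: [-16.2,-9.5,-0.2,0,1,-18.3,-4.1,-0.2,0,1,-18.7,1.8,-0.2,0,1,-17.2,7.5,-0.2,0,1,-14.1,12.4,-0.2,0,1]

```text
clock: 4.92
eef_pos: [519.1, 65.7, 175.4]
eef_rot: [3.141, -0.0, 1.511]
wrist_force: [7.1, 3.9, -10.2]
finger_gap: 21.9
finger_force: 11.8
```

Request:
step_arm:
  series: [-9.5,16.2,-0.2,0,1,-4.1,18.3,-0.2,0,1,1.8,18.7,-0.2,0,1,7.5,17.2,-0.2,0,1,12.4,14.1,-0.2,0,1,16.2,9.5,-0.2,0,1,18.3,4.1,-0.2,0,1,18.7,-1.8,-0.2,0,1,17.2,-7.5,-0.2,0,1,14.1,-12.4,-0.2,0,1,9.5,-16.2,-0.2,0,1,4.1,-18.3,-0.2,0,1,-1.8,-18.7,-0.2,0,1,-7.5,-17.2,-0.2,0,1,-12.4,-14.1,-0.2,0,1,-16.2,-9.5,-0.2,0,1,-18.3,-4.1,-0.2,0,1,-18.7,1.8,-0.2,0,1,-17.2,7.5,-0.2,0,1,-14.1,12.4,-0.2,0,1]

```text
clock: 7.42
eef_pos: [518.3, 65.2, 171.0]
eef_rot: [3.141, -0.001, 1.511]
wrist_force: [9.9, 6.1, -10.1]
finger_gap: 22.4
finger_force: 11.8
```

Request:
step_arm:
  series: [-9.5,16.2,-0.2,0,1,-4.1,18.3,-0.2,0,1,1.8,18.7,-0.2,0,1,7.5,17.2,-0.2,0,1,12.4,14.1,-0.2,0,1,16.2,9.5,-0.2,0,1,18.3,4.1,-0.2,0,1,18.7,-1.8,-0.2,0,1,17.2,-7.5,-0.2,0,1,14.1,-12.4,-0.2,0,1,9.5,-16.2,-0.2,0,1,4.1,-18.3,-0.2,0,1,-1.8,-18.7,-0.2,0,1,-7.5,-17.2,-0.2,0,1,-12.4,-14.1,-0.2,0,1,-16.2,-9.5,-0.2,0,1,-18.3,-4.1,-0.2,0,1,-18.7,1.8,-0.2,0,1,-17.2,7.5,-0.2,0,1,-14.1,12.4,-0.2,0,1,0,0,0,0,1]

```text
validation failed for argument at $.se...
```

```bash
python3 - <<'E'
from h import *
fr=[];D=[]
for k in range(4):
    im,Q=cloud("scene"); fr.append(im.astype(float)); D.append(Q)
a=np.mean(fr,0); D=np.nanmedian(D,0); g=a.mean(2)
print(D[194:206,349:361,2].round(0)); print(g[194:206,349:361].round(0).astype(int))
s=manip.read_state();print({k:s[k] for k in("clock","eef_pos","wrist_force")})
E
```

```text
[[78. 81. 82. 82. 82. 83. 84. 85. 83. 82. 82. 80.]
 [43. 41. 77. 78. 80. 80. 81. 80. 80. 79. 78. 34.]
 [41. 39. 62. 65. 65. 68. 65. 65. 63. 62. 41. 40.]
 [38. 34. 56. 62. 63. 63. 64. 63. 61. 58. 41. 41.]
 [32. 31. 55. 56. 61. 60. 61. 59. 57. 54. 39. 41.]
 [30. 43. 49. 53. 54. 56. 54. 56. 54. 47. 41. 40.]
 [41. 41. 49. 49. 52. 50. 51. 49. 52. 48. 43. 41.]
 [42. 43. 43. 48. 50. 50. 50. 48. 47. 44. 42. 40.]
 [41. 40. 39. 43. 45. 47. 47. 44. 45. 40. 40. 42.]
 [41. 41. 40. 40. 40. 41. 41. 42. 41. 41. 41. 41.]
 [41. 41. 42. 41. 41. 42. 39. 40. 41. 40. 39. 37.]
 [42. 43. 41. 41. 40. 42. 39. 37. 38. 34. 35. 34.]]
[[108 110 110 115 118 117 114 113 110 112 128 149]
 [106 102  99 105 110 110 106 104 104 133 185 225]
 [105  98  88  88  94  95  92  89 100 165 236 252]
 [112 103  84  78  80  81  79  74 100 188 251 255]
 [154 135  95  73  74  74  71  68  98 194 252 255]
 [228 194 125  69  65  65  61  61  96 194 252 254]
 [253 240 168  92  61  56  54  65 115 207 252 254]
 [255 252 219 152 111  88  84 113 174 235 253 254]
 [254 253 247 228 196 169 160 187 233 250 253 252]
 [253 253 254 252 247 238 230 235 246 248 245 239]
 [253 253 254 254 252 250 242 237 238 227 211 202]
 [253 253 253 250 246 240 226 210 201 190 180 177]]
{'clock': 7.625, 'eef_pos': array([518.57986766,  65.46792239, 171.07403642]), 'wrist_force': array([ 4.54042077,  3.86475418, -3.23405903])}<stdin>:5: RuntimeWarning: All-NaN slice encountered
```

Request:
step_arm:
  series: [-9.5,16.2,-0.2,0,1,-4.1,18.3,-0.2,0,1,1.8,18.7,-0.2,0,1,7.5,17.2,-0.2,0,1,12.4,14.1,-0.2,0,1,16.2,9.5,-0.2,0,1,18.3,4.1,-0.2,0,1,18.7,-1.8,-0.2,0,1,17.2,-7.5,-0.2,0,1,14.1,-12.4,-0.2,0,1,9.5,-16.2,-0.2,0,1,4.1,-18.3,-0.2,0,1,-1.8,-18.7,-0.2,0,1,-7.5,-17.2,-0.2,0,1,-12.4,-14.1,-0.2,0,1,-16.2,-9.5,-0.2,0,1,-18.3,-4.1,-0.2,0,1,-18.7,1.8,-0.2,0,1,-17.2,7.5,-0.2,0,1,-14.1,12.4,-0.2,0,1]

```text
clock: 10.12
eef_pos: [518.5, 65.1, 167.0]
eef_rot: [-3.141, -0.0, 1.511]
wrist_force: [8.7, 6.0, -8.1]
finger_gap: 21.8
finger_force: 11.9
```

```bash
cat >> h.py <<'E'
def foot():
    fr=[];D=[]
    for k in range(4):
        im,Q=cloud("scene"); fr.append(im.astype(float)); D.append(Q[...,2])
    g=np.mean(fr,0).mean(2); D=np.mean(D,0)
    print(D[194:206,349:361].round(0)); print(g[194:206,349:361].round(0).astype(int))
    s=manip.read_state();print({k:s[k] for k in("clock","eef_pos","wrist_force")})
E
python3 -c "from h import *; foot()"
```

```text
[[78. 80. 82. 82. 83. 83. 81. 82. 83. 83. nan 81.]
 [43. 41. 77. 79. 79. 79. 81. 82. 79. 80. 78. 33.]
 [42. 38. 60. 62. 64. 64. 64. 62. 62. 61. 40. 42.]
 [35. 36. 58. 61. 60. 62. 60. 61. 62. 60. 41. 41.]
 [33. 31. 54. 57. 59. 61. 59. 60. 58. 55. 39. 40.]
 [30. 40. 52. 52. 57. 56. 54. 56. 55. 49. 41. 42.]
 [39. 40. 47. 49. 52. 54. 52. 52. 50. 48. 42. 43.]
 [40. 39. 46. 47. 48. 49. 48. 50. 48. 44. 40. 41.]
 [41. 40. 40. 45. 46. 46. 46. 45. 43. 42. 41. 40.]
 [nan 40. 41. 41. 40. 38. 41. 41. 41. 43. 42. 42.]
 [41. 41. 42. 41. 42. 39. 41. 41. 40. 40. 38. 37.]
 [40. 41. nan 40. 41. 41. 39. 40. 37. 37. 35. 32.]]
[[109 111 115 123 127 126 123 119 115 115 129 149]
 [105 106 112 128 140 144 142 132 123 141 186 224]
 [105 101 104 124 143 152 149 133 125 172 236 252]
 [112 103  92 103 120 131 126 112 114 191 250 255]
 [154 134  96  80  90  96  92  82 103 195 252 255]
 [228 193 125  77  73  74  70  66  99 193 251 254]
 [253 240 169  94  70  67  63  69 110 200 251 254]
 [255 252 219 153 114  92  87 111 162 227 252 254]
 [254 253 247 229 196 169 160 185 227 245 252 252]
 [253 253 253 252 247 237 230 234 245 245 243 238]
 [253 253 254 254 252 250 242 237 236 227 211 201]
 [253 253 253 250 246 240 226 210 202 190 179 176]]
{'clock': 10.325, 'eef_pos': array([518.73355727,  65.51210421, 167.09550994]), 'wrist_force': array([ 2.70627644,  3.85699509, -1.64197218])}
```

The foot's lower edge (row ~201.9) is the same at 1.25 and 2.25 turns, so contact came by 1.25 turns. The screw didn't start at 0, and the spring is now too far in. I'll back off to about 1.0 turn and compare images to find the exact contact point.

Request:
step_arm:
  series: [14.1,-12.4,0.2,0,1,17.2,-7.5,0.2,0,1,18.7,-1.8,0.2,0,1,18.3,4.1,0.2,0,1,16.2,9.5,0.2,0,1,12.4,14.1,0.2,0,1,7.5,17.2,0.2,0,1,1.8,18.7,0.2,0,1,-4.1,18.3,0.2,0,1,-9.5,16.2,0.2,0,1,-14.1,12.4,0.2,0,1,-17.2,7.5,0.2,0,1,-18.7,1.8,0.2,0,1,-18.3,-4.1,0.2,0,1,-16.2,-9.5,0.2,0,1,-12.4,-14.1,0.2,0,1,-7.5,-17.2,0.2,0,1,-1.8,-18.7,0.2,0,1,4.1,-18.3,0.2,0,1,9.5,-16.2,0.2,0,1]

```text
clock: 12.82
eef_pos: [519.7, 64.4, 171.3]
eef_rot: [-3.141, -0.001, 1.511]
wrist_force: [6.1, 6.1, -7.3]
finger_gap: 21.9
finger_force: 11.8
```

Request:
step_arm:
  series: [14.1,-12.4,0.2,0,1,17.2,-7.5,0.2,0,1,18.7,-1.8,0.2,0,1,18.3,4.1,0.2,0,1,16.2,9.5,0.2,0,1,0,0,0,0,1]

```text
clock: 13.58
eef_pos: [604.9, 57.1, 172.3]
eef_rot: [-3.142, 0.0, 1.512]
wrist_force: [0.1, -0.5, 4.7]
finger_gap: 21.9
finger_force: 12.1
```

```bash
python3 -c "from h import *; foot()"
```

```text
[[78. 80. 81. 83. 84. 83. 84. 85. 84. 85. 82. 80.]
 [43. 43. 78. 78. nan 80. 81. 81. 81. 78. 77. 35.]
 [38. 39. 61. 64. 65. 67. 66. 65. 65. 62. 42. 40.]
 [36. 34. 58. 62. 60. 65. 64. 63. 61. 58. 43. 40.]
 [34. 31. 54. 58. 61. 60. 60. 60. 58. 40. 40. 41.]
 [28. 41. 49. 55. 56. 57. 55. 56. 55. 50. 42. 40.]
 [40. 41. 49. 50. 49. 51. 51. 51. 49. 47. 40. 39.]
 [40. 41. 44. 48. 50. 48. 50. 50. 48. 44. 40. 41.]
 [41. 41. 42. 44. 44. 47. nan 44. 42. 40. 42. 40.]
 [38. 40. 41. 41. 42. 40. 41. 40. 42. 41. 42. 40.]
 [40. 42. 42. 39. 42. 39. 41. 41. 42. 38. 39. 36.]
 [40. 40. 40. 42. 40. 40. 41. 40. 37. 36. 35. 34.]]
[[109 110 110 114 117 115 114 111 109 112 128 149]
 [105 102  99 102 107 106 105 101 102 133 186 224]
 [105  99  87  85  89  91  91  85 100 168 236 253]
 [112 104  84  76  78  81  78  73 107 196 251 255]
 [155 134  93  72  76  75  70  67 108 204 253 254]
 [228 194 124  70  64  62  59  58 103 200 252 254]
 [253 240 168  89  61  54  53  67 122 214 252 254]
 [255 252 220 152 115 100  94 121 181 238 253 254]
 [254 253 247 229 203 185 176 200 235 250 253 252]
 [253 253 253 252 248 242 236 240 248 248 245 239]
 [253 253 254 254 253 251 244 239 238 227 211 200]
 [253 253 253 250 246 240 227 210 202 190 179 176]]
{'clock': 13.775, 'eef_pos': array([603.91474175,  56.68613087, 172.51128657]), 'wrist_force': array([ 0.8157279 , -0.57017031,  2.58317958])}
```

Matching edge brightness puts contact at about 1.12 turns from the start, so the target is about 1.6 turns for 2 mm of spring travel. I'll wind 12 rows (0.6 turn) on.

Request:
step_arm:
  series: [-16.2,-9.5,-0.2,0,1,-18.3,-4.1,-0.2,0,1,-18.7,1.8,-0.2,0,1,-17.2,7.5,-0.2,0,1,-14.1,12.4,-0.2,0,1,-9.5,16.2,-0.2,0,1,-4.1,18.3,-0.2,0,1,1.8,18.7,-0.2,0,1,7.5,17.2,-0.2,0,1,12.4,14.1,-0.2,0,1,16.2,9.5,-0.2,0,1,18.3,4.1,-0.2,0,1,0,0,0,0,1,0,0,0,0,0.5,0,0,0,0,0.5,0,0,0,0,0.5]

```text
clock: 15.78
eef_pos: [561.9, 163.4, 170.1]
eef_rot: [-3.141, -0.0, 1.512]
wrist_force: [0.0, -0.3, -0.1]
finger_gap: 46.2
finger_force: 0.0
```

```bash
python3 -c "from h import *; foot()"
```

```text
[[79. 79. 82. 81. 83. 83. 84. 84. 86. 83. 83. 79.]
 [42. 44. 78. 78. 80. 80. 80. 81. 79. 80. 80. 33.]
 [40. 37. 60. 64. 62. 65. 65. 63. 64. 61. 41. 41.]
 [36. 34. 57. 61. 61. 62. 63. 63. 60. 60. 40. 41.]
 [33. 29. 54. 57. 59. 60. 60. 61. 57. 55. 40. 40.]
 [30. 41. 49. 54. 55. 57. 56. 56. 54. 49. 40. 39.]
 [42. 40. 50. 50. 53. 51. 53. 52. 49. 49. 40. 40.]
 [40. 41. 47. 48. 49. 50. 49. 49. 48. 44. 41. 41.]
 [39. 41. 41. 44. 46. 45. 46. 45. 45. 42. 43. 42.]
 [40. 42. 42. 42. 42. 42. 42. 41. 40. 41. 40. 41.]
 [41. 41. 41. 39. 40. 40. 40. 40. nan 40. 38. 37.]
 [40. 41. 40. 42. 41. 40. 41. 38. 36. 36. 35. 33.]]
[[110 110 111 116 120 120 118 115 112 114 129 150]
 [106 103 100 107 115 117 117 112 110 137 187 226]
 [105  98  90  93 100 106 108 100 107 169 237 253]
 [112 103  85  80  85  90  91  83 104 191 251 255]
 [155 135  96  74  77  79  76  72 101 197 253 255]
 [229 195 125  74  69  71  68  62  96 196 252 254]
 [254 241 170  93  66  62  60  67 108 202 252 254]
 [255 252 221 153 113  90  87 111 163 228 252 254]
 [254 254 248 229 197 170 162 186 228 246 252 253]
 [253 253 254 252 247 238 230 235 246 246 244 239]
 [253 253 254 254 253 250 243 237 237 226 212 202]
 [253 253 253 251 246 241 227 211 204 192 181 177]]
{'clock': 15.975, 'eef_pos': array([562.09695507, 163.3717767 , 170.10291183]), 'wrist_force': array([ 0.16235314, -0.18524581,  0.1562659 ])}
```

Request:
step_arm:
  series: [0,0,20,0,0.4,0,0,25,0,0.4,0,0,15,0,0.4,-0.8,-39.4,0,0,0.4,-0.8,-39.4,0,0,0.4,-0.8,-39.4,0,0,0.4,-0.8,-39.4,0,0,0.4,-0.8,-39.4,0,0,0.4,0,0,-30,0,0.4,0,0,-40,0,0.4,0,0,-40,0,0.4,0,0,-30,0,0.4,0,0,-20,0,0.4,0,0,-10,0,0.4,0,0,0,0,0.4]

```text
clock: 17.85
eef_pos: [558.0, -33.6, 59.8]
eef_rot: [-3.141, -0.0, 1.512]
wrist_force: [-0.3, 1.2, -0.0]
finger_gap: 56.6
finger_force: 0.0
```

```bash
python3 - <<'E'
from h import *
im,P=cloud("scene"); cv2.imwrite("pics/b.png",cv2.resize(im[130:250,260:400],None,fx=5,fy=5,interpolation=cv2.INTER_CUBIC))
E
```

```text
(no output)
```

View pics/b.png

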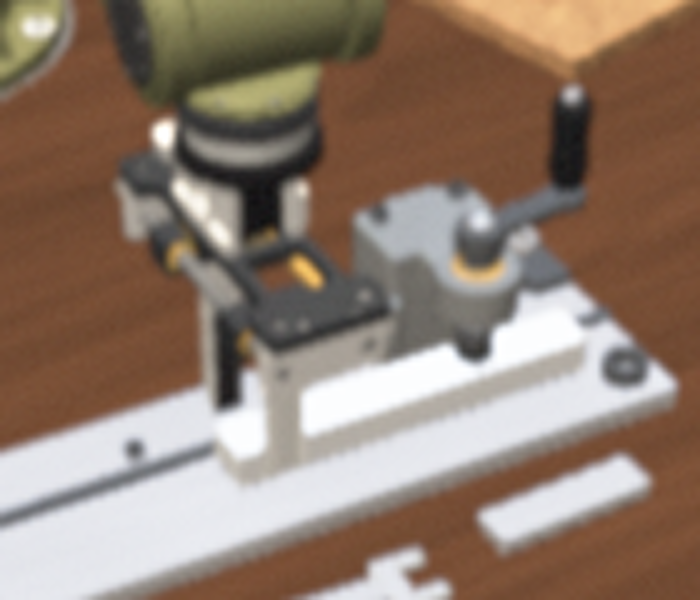

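The gripper straddles the block about 15 mm from its free end (finger at (283,420)), clear of the column and crank. I'll lower and close.

Request:
step_arm:
  series: [0,0,-5,0,0.4,0,0,-4.5,0,0.4,0,0,0,0,0.55,0,0,0,0,0.65,0,0,0,0,0.75,0,0,0,0,0.8,0,0,0,0,0.8,0,0,0,0,0.8]
  squeeze: 15

```text
clock: 18.9
eef_pos: [558.2, -33.6, 50.7]
eef_rot: [-3.142, 0.0, 1.512]
wrist_force: [-2.3, 0.3, 2.9]
finger_gap: 29.9
finger_force: 15.0
```

Request:
step_arm:
  series: [0,0,0,0,0.8,-0.2,-3,0,0,0.8,-0.4,-6,0,0,0.8,-0.4,-6,0,0,0.8,-0.4,-6,0,0,0.8]
  squeeze: 30

```text
clock: 19.52
eef_pos: [557.1, -53.6, 50.6]
eef_rot: [3.141, -0.002, 1.512]
wrist_force: [-0.3, 9.0, 2.9]
finger_gap: 29.7
finger_force: 30.0
```

Request:
step_arm:
  series: [-0.4,-6,0,0,0.8,-0.4,-6,0,0,0.8,-0.4,-6,0,0,0.8,-0.4,-6,0,0,0.8,-0.4,-6,0,0,0.8,-0.4,-6,0,0,0.8,-0.4,-6,0,0,0.8,-0.4,-6,0,0,0.8,-0.4,-6,0,0,0.8,-0.4,-6,0,0,0.8,-0.4,-6,0,0,0.8,-0.4,-6,0,0,0.8,-0.4,-6,0,0,0.8,-0.4,-6,0,0,0.8,0,0,0,0,0.8]

```text
clock: 21.4
eef_pos: [551.2, -139.4, 50.7]
eef_rot: [3.141, 0.001, 1.511]
wrist_force: [-0.3, -3.1, 4.0]
finger_gap: 29.5
finger_force: 30.0
```

```bash
python3 - <<'E'
from h import *
im,P=cloud("scene"); cv2.imwrite("pics/c.png",cv2.resize(im[130:260,240:400],None,fx=5,fy=4.6,interpolation=cv2.INTER_CUBIC))
E
```

```text
(no output)
```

View pics/c.png

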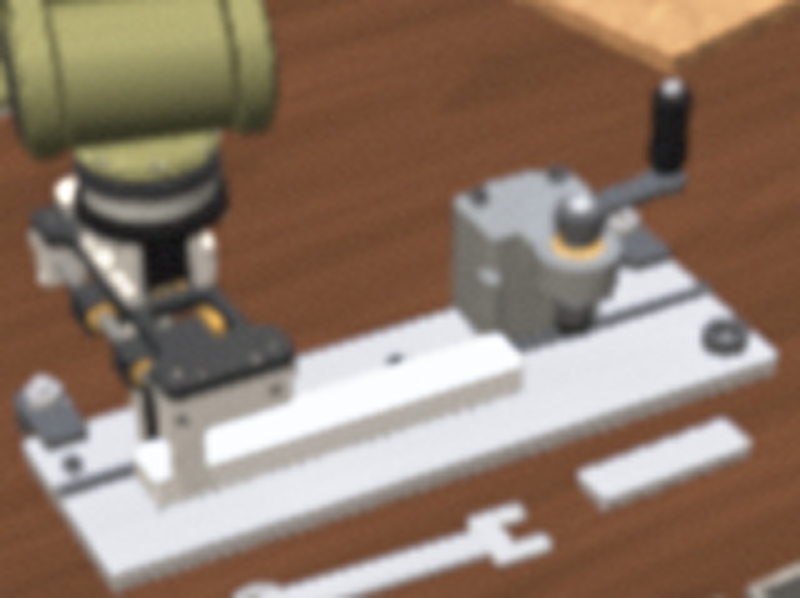

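The block is out from under the foot: its near end is at about (505,345) and the foot at (573,318). It lies on the bed along the fence. I'll release it and lift away.

Request:
step_arm:
  series: [0,0,-0.3,0,0.7,0,0,0,0,0.5,0,0,0,0,0.4,0,0,0,0,0.4,0,0,0,0,0.4,0,0,10,0,0.4,0,0,20,0,0.4,0,0,40,0,0.4,0,0,40,0,0.4,0,0,40,0,0.4,0,0,0,0,0.4]

```text
clock: 22.82
eef_pos: [552.2, -138.9, 204.0]
eef_rot: [3.136, 0.001, 1.512]
wrist_force: [0.1, -0.4, -0.2]
finger_gap: 56.2
finger_force: 0.0
```

```bash
python3 - <<'E'
from h import *
im,P=cloud("scene"); cv2.imwrite("pics/d.png",cv2.resize(im[130:260,240:400],None,fx=5,fy=4.6,interpolation=cv2.INTER_CUBIC))
z=P[195:250,250:350,2]; m=(z>36)&(z<46); p=P[195:250,250:350][m]; print(m.sum(),np.median(p[:,2]),cv2.minAreaRect(p[:,:2].astype(np.float32)))
s=manip.read_state();print(s["clock"],s["eef_pos"],s["finger_gap"],s["wrist_force"])
E
```

```text
729 40.56429290336598 ((558.0015258789062, -25.428955078125), (69.47138214111328, 262.840576171875), 7.716628074645996)
22.875 [ 551.46745489 -138.67746851  201.69517753] 56.514361116160295 [ 0.60251331 -0.16264796 -0.44627537]
```

View pics/d.png

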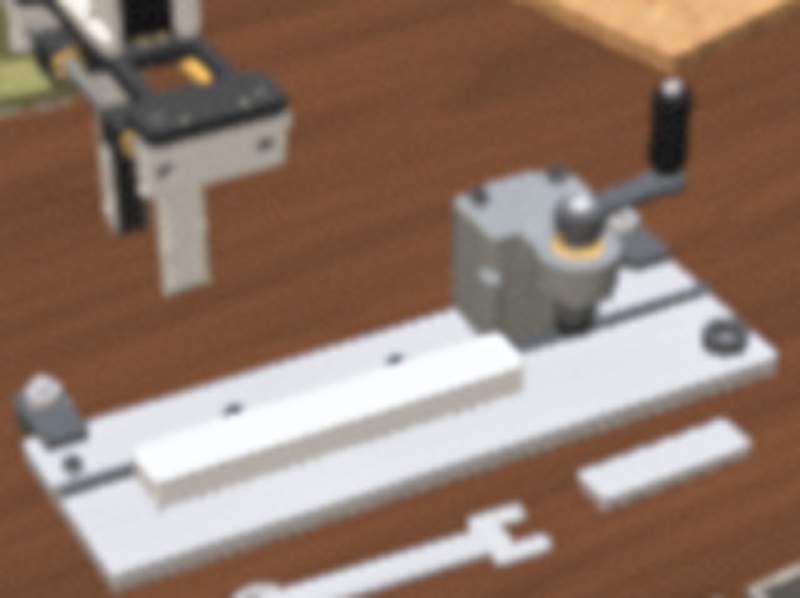

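The block lies flat on the bed (top at z about 40.6), clear of the foot. The crank is as I left it, and the gripper is free and high.

```bash
python3 -c "
from cell import manip; print(manip.sign_off())"
```

```text
the job is handed in; nothing more can be done
None
```

The job is handed in at about 23 s: the screw is set to about 2 mm of foot compression (estimated from the camera images; I overshot to about 4.5 mm and backed off first), and the block was drawn out under the foot with about 9 N of drag and lies flat on the bed, clear of it.

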